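# Get the sample panel out from behind the solvent tins and clip it in the holder

### The arm

A 7-joint arm with a two-finger parallel gripper is mounted at the origin on the work surface. World frame = base frame: x ahead of the robot, y to its left, z up, the work surface at z = 0. Lengths are in m, angles in rad, forces in N, time in s.
With the tool pointing down it reaches from about 0.425 to 0.925 m from the base axis. Payload 6.8 kg.
Tool frame: the origin (TCP) lies between the finger pads, 19 mm behind the fingertips; this is the grasp point; z points along the fingers, y is the line along which they close (so a half turn about z gives the same grasp; the last joint's range is limited). The gripper opens to 85 mm and grips with 20 to 120 N. Pads are 22 mm wide; open, the fingers measure 114 mm over their backs; the gripper's body (76 mm by 85 mm) begins 54 mm behind the grasp point. The pads swing forward as they close: fully open they stand 13 mm farther back than shut.
Start: joints at [-1.269, 0.477, 0.022, 1.555, -0.011, 1.109, -0.083], TCP at [0.269, 0.619, 0.25] pointing down, gripper open.
Joint ranges: [-2.96, 2.96], [-0.34, 2.1], [-1.41, 1.46], [0.24, 2.44], [-1.37, 4.51], [0.17, 1.92], [-2.96, 2.96]. Speed limits (rad/s): [2.39, 2.39, 3.14, 3.14, 3.14, 3.14, 3.14].

### API

Orientations are given as a rotation vector (axis times angle).
In Python, from bench import status, vision, r gives the robot as it stands. The module is installed in compiled form; this text tells all that it offers.
- The arm moves only by the shell command python3 -m handwheel 'ROWS' [OPENING] [FORCE]. ROWS is JSON, a list of rows, each an object with "dp": the shift along the tool's x, y, z in m, a list of three; "delta_rot": the turn, a rotation vector about the tool's x, y, z in rad, a list of three. In form: [{"dp": [x, y, z], "delta_rot": [rx, ry, rz]}, ...]. A call has 1 to 12 rows; each row is the pose to reach, as a shift and turn from the pose commanded when the call began, along the tool's axes at that moment; what a row does not reach only later rows make up. A row lasts 1/8 s, in which the tool goes at most 62.5 mm and 10.7 degrees, less where a joint would pass 70% of its speed; a pose out of reach is approached as far as the arm can. A call with a gripper value outside its range is refused whole. OPENING is the opening, from 0 (shut) to 1 (fully open), set as the call begins (- or left out, the last holds). The fingers move at their own pace and stop on an object; FORCE is the grip in N (left out, the last holds). Time passes only in rows, so rows that repeat a pose let the fingers close. It gives the time, the measured TCP pose, the force, the opening and the grip force at its end, in the units of the state.
- status.get_obs(): the state, without advancing time (a new reading comes with each control period).
- vision.grab_frame(name): name is "side" or "top"; returns a dict with "img" (384x512x3 uint8, blue, green, red), "fovy" (degrees; the focal length in pixels is half the picture's height over the tangent of half this angle, whatever the lens; pixels are square), "cx", "cy" (the principal point, pixels), "world_from_camera" (4x4, takes a point from camera to world coordinates). Camera axes: x right, y up, looking along -z (the intrinsics and any distortion apply to the point x, -y, -z); pixel columns grow to the right and rows downward; lengths in m; the calibration is good to about 2 mm. A picture is of the moment at which its call begins. There is no depth.
- r.hand_in(): hands the job in; it is judged then, once.
The state is a dict: "clock": time; "joints": joint angles; "qvel": joint speeds; "tau": joint torques, N m; "tcp_pos": TCP position; "orientation": TCP orientation; "contact_force": force on the tool from outside, world axes, zero at the start; "moment": the same for the moment, N m; "grip_width": finger opening in m; "gripper_force": force on a finger pad.
Only numpy, scipy, OpenCV 4.12 (cv2) and the standard library are available. Lean on these libraries where they do the work, as an engineer would, in place of code of your own. Each camera call takes 0.05 s, during which the arm holds its last target. There are 200 camera calls.

### The job

The yellow sample panel lies hemmed in behind three solvent tins: first stand all three tins upright in the white side tray. Then fetch the panel by its black grip, slide it free end first under the sprung arm of the blue sample holder, straight and up to the stop, and let go of it. Only then stand each tin back upright in the middle of the coaster of its own colour, leaving the panel clipped in place; never tip a tin over.

Things in the scene. Friction and masses are not known exactly. Their poses are not given: they have to be found in the camera images.
- tin_red: Loose metal solvent tin, red band and red screw cap, about 0.35 kg. Body 54 mm diameter, 92 mm high, then a cone and a 28 mm cap; 120 mm high in all. Origin: centre of its underside, z up. Starts on the coaster of its colour. Grip it round the body from above, TCP about 80 mm above its underside.
- tin_blue: Loose metal solvent tin, blue band and blue screw cap, about 0.35 kg. Body 54 mm diameter, 92 mm high, then a cone and a 28 mm cap; 120 mm high in all. Origin: centre of its underside, z up. Starts on the coaster of its colour. Grip it round the body from above, TCP about 80 mm above its underside.
- tin_green: Loose metal solvent tin, green band and green screw cap, about 0.35 kg. Body 54 mm diameter, 92 mm high, then a cone and a 28 mm cap; 120 mm high in all. Origin: centre of its underside, z up. Starts on the coaster of its colour. Grip it round the body from above, TCP about 80 mm above its underside.
- coaster_red: Fixed flat red disc, 72 mm diameter, 3 mm thick, on a black mat: the place of the red tin. Origin: centre of its underside (its top is 3 mm higher). The coasters lie in front of and on both sides of the panel's grip, 105 to 132 mm apart between centres; which is where varies.
- coaster_blue: Fixed flat blue disc, 72 mm diameter, 3 mm thick, on a black mat: the place of the blue tin. Origin: centre of its underside (its top is 3 mm higher). The coasters lie in front of and on both sides of the panel's grip, 105 to 132 mm apart between centres; which is where varies.
- coaster_green: Fixed flat green disc, 72 mm diameter, 3 mm thick, on a black mat: the place of the green tin. Origin: centre of its underside (its top is 3 mm higher). The coasters lie in front of and on both sides of the panel's grip, 105 to 132 mm apart between centres; which is where varies.
- panel: Loose yellow plate 120 long (x), 44 wide (y), 6 mm thick, 0.12 kg, flat on a black mat, with a black grip block on one end: 40 long (x), 20 wide (y), top 40 mm above the plate's underside. Origin: underside, beneath the grip's centre; x to the plate's free end 100 mm away (other end at -20 mm); z up. Grip across the 20 mm, TCP 30 mm above the underside. Tins stand close in front and beside.
- tray: Fixed white open low tray, 270 mm (x) by 120 mm (y), walls 5 mm thick and 14 mm high, inner floor about 5 mm above the table. Origin: centre of its underside. It has room for three tins in a row along its x axis, 85 mm apart.
- holder: Fixed blue base, x -90 to 110, 80 mm wide (y), with a fixed pile of old panels 52 mm wide, flat top 18 mm above the table, x -85 to 60. Steel stop at x 60, 26 mm high. A sprung arm hinged behind it reaches back over the pile (see joint clip). Origin: underside, on the centre line; x points to the stop, z up. With the panel's free end at the stop the panel's origin is at x -40, z 18 mm.
- clip (a joint): Holder's sprung arm, 34 mm wide, hinged at holder x 85, 40 mm up. Red tip 1 mm above the pile at x 16; red upturned lip from there to x -12, underside there 10 mm above the pile: a panel pushed in +x along the pile lifts it by itself (2 to 4 N; polished, tip presses with 1 N). Angle in rad, 0 down, grows as the tip rises, about 0.09 with the panel under it.
There are look-alikes about, which are no part of the job. Of the things that look like the panel, the smallest one is meant.

How it is judged:
On the way, in this order (a step that is already met when the one before it is completed fails the run):
1. all three tins stand in the white tray, released (x of tin_red in the frame of tray between -0.115 and 0.115 m and y of tin_red in the frame of tray between -0.04 and 0.04 m and z of tin_red in the frame of tray between 0 and 0.01 m and linear speed of each of tin_red, tin_blue, tin_green below 0.02 m/s and angle between each of tin_red, tin_blue, tin_green's own z axis and vertical below 0.12 rad and x of tin_blue in the frame of tray between -0.115 and 0.115 m and y of tin_blue in the frame of tray between -0.04 and 0.04 m and z of tin_blue in the frame of tray between 0 and 0.01 m and x of tin_green in the frame of tray between -0.115 and 0.115 m and y of tin_green in the frame of tray between -0.04 and 0.04 m and z of tin_green in the frame of tray between 0 and 0.01 m and contact force between the fingers and tin_red below 0.3 N and contact force between the fingers and tin_blue below 0.3 N and contact force between the fingers and tin_green below 0.3 N), for 0.2 s.
2. the panel is under the holder's arm, up to the stop and released, the tins still standing in the tray (x of panel in the frame of holder between -0.055 and -0.03 m and y of panel in the frame of holder between -0.013 and 0.013 m and z of panel in the frame of holder between 0.014 and 0.024 m and angle between the x axis of panel and the x axis of holder, either way round below 0.15 rad and value of joint clip above 0.03 rad and linear speed of each of panel, tin_red, tin_blue, tin_green below 0.02 m/s and angle between each of panel, tin_red, tin_blue, tin_green's own z axis and vertical below 0.12 rad and contact force between the fingers and panel below 0.3 N and x of tin_red in the frame of tray between -0.115 and 0.115 m and y of tin_red in the frame of tray between -0.04 and 0.04 m and z of tin_red in the frame of tray between 0 and 0.01 m and x of tin_blue in the frame of tray between -0.115 and 0.115 m and y of tin_blue in the frame of tray between -0.04 and 0.04 m and z of tin_blue in the frame of tray between 0 and 0.01 m and x of tin_green in the frame of tray between -0.115 and 0.115 m and y of tin_green in the frame of tray between -0.04 and 0.04 m and z of tin_green in the frame of tray between 0 and 0.01 m), for 0.2 s.
At the end, for the whole second after the job is handed in: The panel lies flat on the pile under the raised arm, its free end within 15 mm of the stop, within 13 mm of the holder's centre line and 0.15 rad of its direction; each tin stands upright on the coaster of its own colour, centres within 13 mm; all released and at rest (x of panel in the frame of holder between -0.055 and -0.03 m and y of panel in the frame of holder between -0.013 and 0.013 m and z of panel in the frame of holder between 0.014 and 0.024 m and angle between the x axis of panel and the x axis of holder, either way round below 0.15 rad and value of joint clip above 0.03 rad and linear speed of each of panel, tin_red, tin_blue, tin_green below 0.02 m/s and angle between each of panel, tin_red, tin_blue, tin_green's own z axis and vertical below 0.12 rad and contact force between the fingers and panel below 0.3 N and horizontal distance between tin_red and coaster_red below 0.013 m and z of tin_red in the frame of coaster_red between 0 and 0.007 m and horizontal distance between tin_blue and coaster_blue below 0.013 m and z of tin_blue in the frame of coaster_blue between 0 and 0.007 m and horizontal distance between tin_green and coaster_green below 0.013 m and z of tin_green in the frame of coaster_green between 0 and 0.007 m and contact force between the fingers and tin_red below 0.3 N and contact force between the fingers and tin_blue below 0.3 N and contact force between the fingers and tin_green below 0.3 N); the robot touches nothing.
It fails at once if a tin tips over (more than about 35 degrees) (angle between any of tin_red, tin_blue, tin_green's own z axis and vertical above 0.6 rad).
It also fails if it takes over 144 s, if anything falls off the work surface, if the arm or the gripper's body presses on something with over 40 N, if the wrist force passes 120 N, or if a joint passes its speed limit or range.

## Working session

There is one attempt and no reset: what is moved stays moved. The work goes in short steps, Python scripts to look and compute and a shell command to move; the robot and the scene stay as the last step left them, time stands still between calls to the robot, and variables do not carry over. Pictures are saved under pics/ and viewed, at most 14 in all, crops included, and the job is handed in when it is done.

```bash
mkdir -p pics; python3 - <<'E'
from bench import status, vision, r
import cv2
for n in("side","top"):
    f=vision.grab_frame(n); print({k:v for k,v in f.items() if k!="img"}); cv2.imwrite(f"pics/{n}0.png",f["img"])
    for k in f:
        pass
print(status.get_obs())
E
```

```text
{'fovy': 50.50180677165711, 'cx': 257.509754096994, 'cy': 191.38935913922938, 'world_from_camera': array([[ 0.88594155,  0.35567881, -0.29765779,  0.08195222],
       [-0.46369976,  0.66613747, -0.58416042, -0.65060906],
       [-0.00949248,  0.65555583,  0.75508704,  0.95772947],
       [ 0.        ,  0.        ,  0.        ,  1.        ]])}
{'fovy': 42.459189085477256, 'cx': 259.12675987222724, 'cy': 186.10404135737062, 'world_from_camera': array([[ 0.10105394,  0.9691467 , -0.22481722,  0.18980448],
       [-0.99487524,  0.09767401, -0.02613508,  0.02242143],
       [-0.00336992,  0.22630614,  0.9740504 ,  1.2005522 ],
       [ 0.        ,  0.        ,  0.        ,  1.        ]])}
{'clock': 0.1, 'joints': array([-1.2690852 ,  0.47772989,  0.02233562,  1.55631621, -0.01151188,
        1.10929859, -0.08307826]), 'qvel': array([ 3.65995668e-04, -3.03534602e-03,  1.98994310e-04, -2.69294893e-03,
       -3.84487474e-04, -2.86983634e-06, -1.89625616e-04]), 'tau': array([ 4.43383513e-03, -5.97759426e+01,  1.61402073e+00, -2.81953311e+01,
        1.29599721e-02,  4.96071676e-03,  2.19864724e-06]), 'tcp_pos': array([0.26875026, 0.6186616 , 0.24912978]), 'orientation': array([-6.39121788e-01, -3.07566089e+00,  2.52581113e-03]), 'contact_force': array([-0.41588727, -0.21339325,  0.26196679]), 'moment': array([-0.08688516, -0.00617263, -0.01462332]), 'gripper_force': 0.0, 'grip_width': 0.0855277881329159}
```

View pics/top0.png

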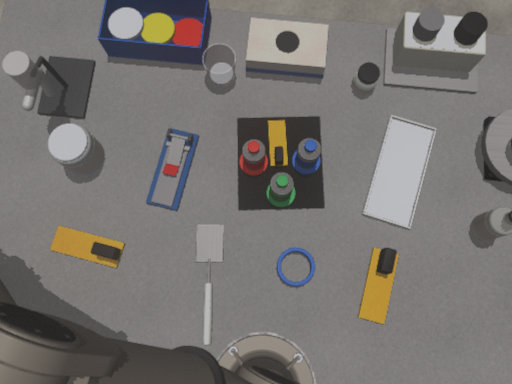

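View pics/side0.png

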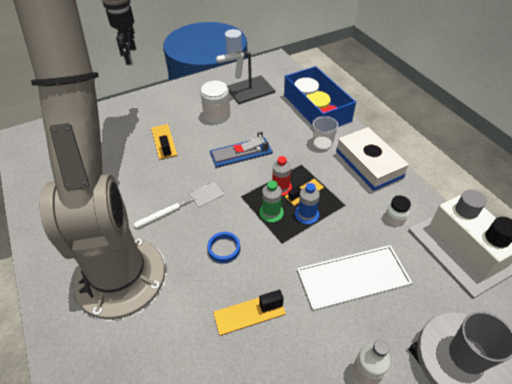

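```bash
cat > h.py <<'E'
import numpy as np, cv2
from bench import status, vision, r
def ray(f,u,v,z):
    F=192/np.tan(np.radians(f["fovy"])/2); T=f["world_from_camera"]
    d=T[:3,:3]@np.array([(u-f["cx"])/F,-(v-f["cy"])/F,-1]); o=T[:3,3]
    return (o+d*(z-o[2])/d[2])[:2]
def crop(img,u0,v0,w,h,s):
    c=cv2.resize(img[v0:v0+h,u0:u0+w],None,fx=s,fy=s,interpolation=cv2.INTER_CUBIC)
    for u in range(u0-u0%-10,u0+w,10):
        x=int((u-u0)*s); cv2.line(c,(x,0),(x,5),(255,255,255),1); cv2.putText(c,str(u),(x,16),0,.35,(255,255,255),1)
    for v in range(v0-v0%-10,v0+h,10):
        y=int((v-v0)*s); cv2.line(c,(0,y),(5,y),(255,255,255),1); cv2.putText(c,str(v),(6,y+4),0,.35,(255,255,255),1)
    return c
E
python3 - <<'E'
from h import *
f=vision.grab_frame("top")
a=crop(f["img"],233,112,98,105,5); b=crop(f["img"],145,112,60,105,5)
cv2.imwrite("pics/c1.png",np.hstack([b,a]))
g=f["img"].astype(int)
m=((g.min(2)>150)).astype(np.uint8); m[:, :360]=0; m[:110]=0; m[230:]=0; m[:,440:]=0
c=max(cv2.findContours(m,0,2)[0],key=cv2.contourArea); R=cv2.minAreaRect(c);print(R)
for z in(0.005,.014):
    P=np.array([ray(f,*p,z) for p in cv2.boxPoints(R)]);print(z,P.mean(0),[np.linalg.norm(P[i]-P[i-1]) for i in range(4)],P)
E
```

```text
((400.31134033203125, 171.16036987304688), (49.587158203125, 104.53137969970703), 15.945395469665527)
0.005 [ 0.54245457 -0.29312239] [np.float64(0.11916882555470212), np.float64(0.27520910491842326), np.float64(0.12488021229182981), np.float64(0.27354802956745544)] [[ 0.41975249 -0.20366448]
 [ 0.68852904 -0.26281866]
 [ 0.66369755 -0.38520519]
 [ 0.39783921 -0.32080123]]
0.014 [ 0.53979986 -0.29074701] [np.float64(0.11827173429347773), np.float64(0.2731373576986073), np.float64(0.12394012626995815), np.float64(0.2714887867603888)] [[ 0.41802146 -0.20196253]
 [ 0.68477469 -0.2606714 ]
 [ 0.66013013 -0.38213662]
 [ 0.39627315 -0.31821748]]
```

View pics/c1.png

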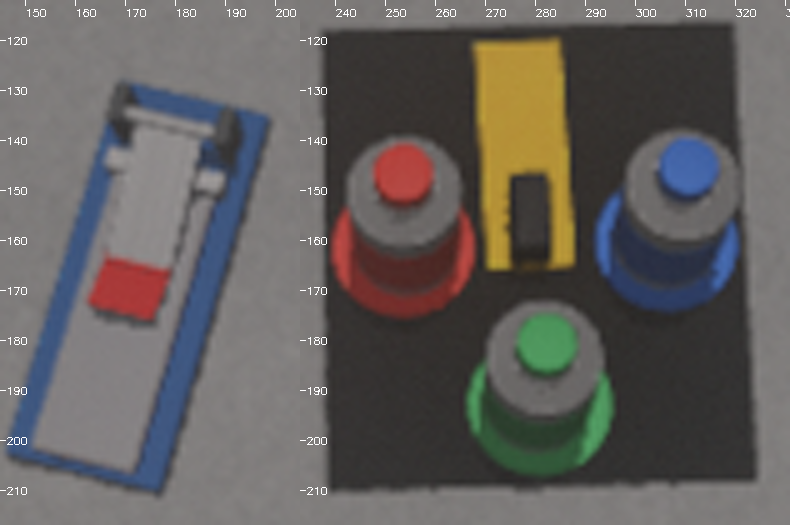

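```bash
python3 - <<'E'
from h import *
f=vision.grab_frame("top")
w=lambda x,y,z:ray(f,233+(x-300)/5-.4,112+y/5-.4,z)
wh=lambda x,y,z:ray(f,145+x/5-.4,112+y/5-.4,z)
for n,x,y in(("red",403,174),("blue",689,166),("green",547,344)): print(n,w(x,y,.123))
for n,xl,xr,y in(("red",331,476,247),("blue",595,740,239),("green",466,615,402)): print("coaster",n,w((xl+xr)/2,y,.003), np.linalg.norm(w(xl,y,.003)-w(xr,y,.003)))
P=np.array([w(*p,.007) for p in((474,44),(559,38),(575,266),(487,270))]);print("panel",P,[np.linalg.norm(P[i]-P[i-1]) for i in range(4)])
print("grip top",np.mean([w(*p,.041) for p in((511,175),(549,173),(551,235),(513,232))],0))
for z in (0.,.008,.015):
    H=np.array([wh(*p,z) for p in((124,80),(271,118),(162,495),(7,457))]);print("holder",z,H.mean(0),[np.linalg.norm(H[i]-H[i-1]) for i in range(4)])
e=(H[0]+H[1]-H[2]-H[3]);print(np.arctan2(e[1],e[0]), np.arctan2(*(H[1]-H[2])[::-1]),np.arctan2(*(H[0]-H[3])[::-1]))
print("pile end",wh(33,446,.018),wh(137,474,.018))
s=vision.grab_frame("side")
a=crop(s["img"],238,145,110,100,5); b=crop(s["img"],206,128,70,40,3.5)
b=cv2.copyMakeBorder(b,0,500-b.shape[0],0,0,0)
cv2.imwrite("pics/c2.png",np.hstack([b,a]))
E
```

```text
red [0.52965343 0.07417956]
blue [ 0.54650261 -0.05529255]
green [0.45673043 0.00159407]
coaster red [0.52928296 0.0757037 ] 0.07300623871024443
coaster blue [ 0.54675624 -0.05616755] 0.07300718708572934
coaster green [ 4.56636650e-01 -2.02064009e-04] 0.07390162330732301
panel [[ 0.63907594  0.05082622]
 [ 0.64665531  0.00785486]
 [ 0.5269143  -0.01095229]
 [ 0.52043551  0.03269039]] [np.float64(0.12001858231858538), np.float64(0.043634665059280556), np.float64(0.12120898195417774), np.float64(0.04412095231184083)]
grip top [0.54667211 0.01420918]
holder 0.0 [0.49060485 0.27493949] [np.float64(0.20324129980410072), np.float64(0.07877934317376677), np.float64(0.20147207976064682), np.float64(0.07984985889363545)]
holder 0.008 [0.48860044 0.27325681] [np.float64(0.2018869810165545), np.float64(0.07825438911849539), np.float64(0.20012955034832336), np.float64(0.07931777134948574)]
holder 0.015 [0.48684658 0.27178447] [np.float64(0.20070195207745145), np.float64(0.077795054320133), np.float64(0.1989548371125402), np.float64(0.07885219474835471)]
-0.144033996328863 -0.14134182653795146 -0.14670273066587627
pile end [0.39967881 0.31258909] [0.39100507 0.26007773]
```

View pics/c2.png

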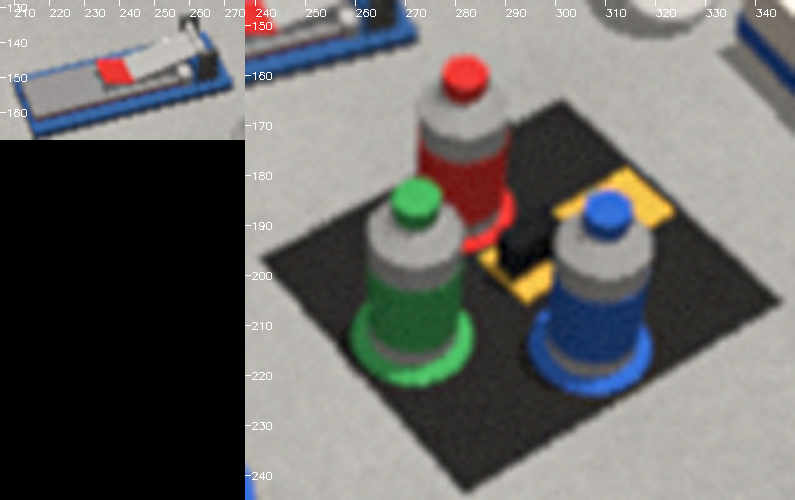

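Three yellow plates look alike in the top view: (88,246), (379,285) and (278,143). The one at (278,143) is meant. It is the smallest, measuring 120x44 mm, and it lies on the mat between the tins, as the enlarged crop confirms. The caps are red (253,146), blue (310,145) and green (282,180). The holder's arm is at (172,155) with its stop at the far end, and the tray is at (400,171).

I'll start with the blue tin.

```bash
python3 -m handwheel '[{"dp":[-0.524,-0.508,0],"delta_rot":[0,0,-0.41]},{"dp":[-0.524,-0.508,0],"delta_rot":[0,0,-0.41]},{"dp":[-0.524,-0.508,0],"delta_rot":[0,0,-0.41]},{"dp":[-0.524,-0.508,0],"delta_rot":[0,0,-0.41]},{"dp":[-0.524,-0.508,0],"delta_rot":[0,0,-0.41]},{"dp":[-0.524,-0.508,0],"delta_rot":[0,0,-0.41]},{"dp":[-0.524,-0.508,0],"delta_rot":[0,0,-0.41]},{"dp":[-0.524,-0.508,0],"delta_rot":[0,0,-0.41]},{"dp":[-0.524,-0.508,0],"delta_rot":[0,0,-0.41]},{"dp":[-0.524,-0.508,0],"delta_rot":[0,0,-0.41]},{"dp":[-0.524,-0.508,0],"delta_rot":[0,0,-0.41]},{"dp":[-0.524,-0.508,0],"delta_rot":[0,0,-0.41]}]' 1 40
```

```text
clock: 1.75
tcp_pos: [0.5477, -0.0589, 0.2502]
orientation: [0.004, 3.141, -0.001]
contact_force: [0.4, 1.0, 0.3]
grip_width: 0.0853
gripper_force: 0.0
```

```bash
python3 -m handwheel '[{"dp":[0.001,0.003,0.06],"delta_rot":[0,0,0]},{"dp":[0.001,0.003,0.10],"delta_rot":[0,0,0]},{"dp":[0.001,0.003,0.13],"delta_rot":[0,0,0]},{"dp":[0.001,0.003,0.15],"delta_rot":[0,0,0]},{"dp":[0.001,0.003,0.16],"delta_rot":[0,0,0]},{"dp":[0.001,0.003,0.166],"delta_rot":[0,0,0]},{"dp":[0.001,0.003,0.166],"delta_rot":[0,0,0]}]'
python3 -m handwheel '[{"dp":[0,0,0],"delta_rot":[0,0,0]},{"dp":[0,0,0],"delta_rot":[0,0,0]},{"dp":[0,0,0],"delta_rot":[0,0,0]},{"dp":[0,0,0],"delta_rot":[0,0,0]},{"dp":[0,0,0],"delta_rot":[0,0,0]},{"dp":[0,0,0],"delta_rot":[0,0,0]},{"dp":[0,0,0],"delta_rot":[0,0,0]}]' 0.4 40
```

```text
clock: 2.62
tcp_pos: [0.5464, -0.0526, 0.0842]
orientation: [-0.0, 3.141, 0.0]
contact_force: [0.5, -0.1, -0.6]
grip_width: 0.0852
gripper_force: 0.0
clock: 3.5
tcp_pos: [0.5469, -0.053, 0.0849]
orientation: [0.0, 3.14, -0.0]
contact_force: [-1.5, -0.9, 6.2]
grip_width: 0.0533
gripper_force: 41.2
```

```bash
python3 -m handwheel '[{"dp":[0,0,-0.03],"delta_rot":[0,0,0]},{"dp":[0,0,-0.08],"delta_rot":[0,0,0]},{"dp":[-0.01,-0.03,-0.12],"delta_rot":[0,0,0]},{"dp":[-0.03,-0.08,-0.12],"delta_rot":[0,0,0]},{"dp":[-0.045,-0.13,-0.12],"delta_rot":[0,0,0]},{"dp":[-0.06,-0.18,-0.12],"delta_rot":[0,0,0]},{"dp":[-0.07,-0.22,-0.12],"delta_rot":[0,0,0]},{"dp":[-0.076,-0.245,-0.12],"delta_rot":[0,0,0]},{"dp":[-0.076,-0.257,-0.12],"delta_rot":[0,0,0]},{"dp":[-0.076,-0.257,-0.12],"delta_rot":[0,0,0]},{"dp":[-0.076,-0.257,-0.12],"delta_rot":[0,0,0]}]'
```

```text
clock: 4.88
tcp_pos: [0.6223, -0.3076, 0.2037]
orientation: [0.003, -3.141, -0.002]
contact_force: [-1.1, 0.8, -3.3]
grip_width: 0.0528
gripper_force: 43.6
```

```bash
python3 -m handwheel '[{"dp":[0,-0.002,0.03],"delta_rot":[0,0,0]},{"dp":[0,-0.002,0.06],"delta_rot":[0,0,0]},{"dp":[0,-0.002,0.08],"delta_rot":[0,0,0]},{"dp":[0,-0.002,0.10],"delta_rot":[0,0,0]},{"dp":[0,-0.002,0.11],"delta_rot":[0,0,0]},{"dp":[0,-0.002,0.114],"delta_rot":[0,0,0]},{"dp":[0,-0.002,0.116],"delta_rot":[0,0,0]},{"dp":[0,-0.002,0.117],"delta_rot":[0,0,0]},{"dp":[0,-0.002,0.117],"delta_rot":[0,0,0]}]'
```

```text
clock: 6.0
tcp_pos: [0.6224, -0.3117, 0.0875]
orientation: [-0.0, 3.141, -0.0]
contact_force: [0.4, -0.2, -3.5]
grip_width: 0.053
gripper_force: 43.8
```

```bash
python3 -m handwheel '[{"dp":[0,0,0.001],"delta_rot":[0,0,0]},{"dp":[0,0,0.002],"delta_rot":[0,0,0]},{"dp":[0,0,0.002],"delta_rot":[0,0,0]}]'
python3 -m handwheel '[{"dp":[0,0,0],"delta_rot":[0,0,0]},{"dp":[0,0,0],"delta_rot":[0,0,0]},{"dp":[0,0,0],"delta_rot":[0,0,0]},{"dp":[0,0,0],"delta_rot":[0,0,0]},{"dp":[0,0,0],"delta_rot":[0,0,0]},{"dp":[0,0,-0.03],"delta_rot":[0,0,0]},{"dp":[0,0,-0.08],"delta_rot":[0,0,0]},{"dp":[0,0,-0.12],"delta_rot":[0,0,0]},{"dp":[0,0,-0.14],"delta_rot":[0,0,0]},{"dp":[0,0,-0.14],"delta_rot":[0,0,0]}]' 1
```

```text
clock: 6.38
tcp_pos: [0.6221, -0.3115, 0.0849]
orientation: [0.0, -3.141, -0.0]
contact_force: [-0.8, 0.4, -2.5]
grip_width: 0.0532
gripper_force: 43.8
clock: 7.62
tcp_pos: [0.6227, -0.3118, 0.2259]
orientation: [-0.0, 3.139, -0.001]
contact_force: [-0.6, -0.2, -0.3]
grip_width: 0.0855
gripper_force: 0.0
```

```bash
python3 -m handwheel '[{"dp":[0.166,0.312,0],"delta_rot":[0,0,0]},{"dp":[0.166,0.312,0],"delta_rot":[0,0,0]},{"dp":[0.166,0.312,0],"delta_rot":[0,0,0]},{"dp":[0.166,0.312,0],"delta_rot":[0,0,0]},{"dp":[0.166,0.312,0],"delta_rot":[0,0,0]},{"dp":[0.166,0.312,0],"delta_rot":[0,0,0]},{"dp":[0.166,0.312,0],"delta_rot":[0,0,0]},{"dp":[0.166,0.312,0.03],"delta_rot":[0,0,0]},{"dp":[0.166,0.312,0.08],"delta_rot":[0,0,0]},{"dp":[0.166,0.312,0.12],"delta_rot":[0,0,0]},{"dp":[0.166,0.312,0.135],"delta_rot":[0,0,0]},{"dp":[0.166,0.312,0.141],"delta_rot":[0,0,0]}]'
python3 -m handwheel '[{"dp":[0,0,0],"delta_rot":[0,0,0]},{"dp":[0,0,0],"delta_rot":[0,0,0]},{"dp":[0,0,0],"delta_rot":[0,0,0]},{"dp":[0,0,0],"delta_rot":[0,0,0]},{"dp":[0,0,0],"delta_rot":[0,0,0]},{"dp":[0,0,0],"delta_rot":[0,0,0]},{"dp":[0,0,0],"delta_rot":[0,0,0]}]' 0.4 40
```

```text
clock: 9.12
tcp_pos: [0.456, -0.0004, 0.0832]
orientation: [-0.001, -3.14, 0.001]
contact_force: [0.3, -0.7, -0.3]
grip_width: 0.0855
gripper_force: 0.0
clock: 10.0
tcp_pos: [0.4572, 0.0005, 0.0852]
orientation: [-0.0, 3.139, 0.001]
contact_force: [-0.9, 0.5, 8.3]
grip_width: 0.0534
gripper_force: 41.7
```

```bash
python3 -m handwheel '[{"dp":[0,0,-0.03],"delta_rot":[0,0,0]},{"dp":[0,0,-0.08],"delta_rot":[0,0,0]},{"dp":[0,-0.03,-0.12],"delta_rot":[0,0,0]},{"dp":[0,-0.08,-0.12],"delta_rot":[0,0,0]},{"dp":[0,-0.13,-0.12],"delta_rot":[0,0,0]},{"dp":[0,-0.18,-0.12],"delta_rot":[0,0,0]},{"dp":[0,-0.22,-0.12],"delta_rot":[0,0,0]},{"dp":[0,-0.255,-0.12],"delta_rot":[0,0,0]},{"dp":[0,-0.272,-0.12],"delta_rot":[0,0,0]},{"dp":[0,-0.272,-0.10],"delta_rot":[0,0,0]},{"dp":[0,-0.272,-0.07],"delta_rot":[0,0,0]},{"dp":[0,-0.272,-0.04],"delta_rot":[0,0,0]}]'
python3 -m handwheel '[{"dp":[0,0,0.015],"delta_rot":[0,0,0]},{"dp":[0,0,0.027],"delta_rot":[0,0,0]},{"dp":[0,0,0.034],"delta_rot":[0,0,0]},{"dp":[0,0,0.037],"delta_rot":[0,0,0]},{"dp":[0,0,0.039],"delta_rot":[0,0,0]},{"dp":[0,0,0.039],"delta_rot":[0,0,0]}]'
```

```text
clock: 11.5
tcp_pos: [0.4564, -0.2704, 0.1232]
orientation: [-0.002, 3.141, 0.001]
contact_force: [-0.1, 0.3, -3.5]
grip_width: 0.0527
gripper_force: 44.3
clock: 12.25
tcp_pos: [0.4564, -0.2717, 0.0853]
orientation: [-0.0, 3.141, -0.0]
contact_force: [-0.3, -0.3, -3.1]
grip_width: 0.0525
gripper_force: 44.2
```

```bash
python3 -m handwheel '[{"dp":[0,0,0.001],"delta_rot":[0,0,0]},{"dp":[0,0,0.001],"delta_rot":[0,0,0]}]'
python3 -m handwheel '[{"dp":[0,0,0],"delta_rot":[0,0,0]},{"dp":[0,0,0],"delta_rot":[0,0,0]},{"dp":[0,0,0],"delta_rot":[0,0,0]},{"dp":[0,0,0],"delta_rot":[0,0,0]},{"dp":[0,0,0],"delta_rot":[0,0,0]},{"dp":[0,0,-0.03],"delta_rot":[0,0,0]},{"dp":[0,0,-0.08],"delta_rot":[0,0,0]},{"dp":[0,0,-0.12],"delta_rot":[0,0,0]},{"dp":[0,0,-0.14],"delta_rot":[0,0,0]},{"dp":[0,0,-0.14],"delta_rot":[0,0,0]}]' 1
```

```text
clock: 12.5
tcp_pos: [0.4562, -0.2716, 0.0841]
orientation: [-0.0, 3.141, -0.0]
contact_force: [1.0, -0.3, -3.3]
grip_width: 0.0528
gripper_force: 44.2
clock: 13.75
tcp_pos: [0.457, -0.272, 0.2254]
orientation: [-0.0, 3.138, -0.001]
contact_force: [-0.2, 0.3, -1.2]
grip_width: 0.0857
gripper_force: 0.0
```

```bash
python3 -m handwheel '[{"dp":[-0.0725,0.347,0],"delta_rot":[0,0,0]},{"dp":[-0.0725,0.347,0],"delta_rot":[0,0,0]},{"dp":[-0.0725,0.347,0],"delta_rot":[0,0,0]},{"dp":[-0.0725,0.347,0],"delta_rot":[0,0,0]},{"dp":[-0.0725,0.347,0],"delta_rot":[0,0,0]},{"dp":[-0.0725,0.347,0],"delta_rot":[0,0,0]},{"dp":[-0.0725,0.347,0],"delta_rot":[0,0,0]},{"dp":[-0.0725,0.347,0.03],"delta_rot":[0,0,0]},{"dp":[-0.0725,0.347,0.08],"delta_rot":[0,0,0]},{"dp":[-0.0725,0.347,0.12],"delta_rot":[0,0,0]},{"dp":[-0.0725,0.347,0.135],"delta_rot":[0,0,0]},{"dp":[-0.0725,0.347,0.141],"delta_rot":[0,0,0]}]'
python3 -m handwheel '[{"dp":[0,0,0],"delta_rot":[0,0,0]},{"dp":[0,0,0],"delta_rot":[0,0,0]},{"dp":[0,0,0],"delta_rot":[0,0,0]},{"dp":[0,0,0],"delta_rot":[0,0,0]},{"dp":[0,0,0],"delta_rot":[0,0,0]},{"dp":[0,0,0],"delta_rot":[0,0,0]},{"dp":[0,0,0],"delta_rot":[0,0,0]}]' 0.4 40
```

```text
clock: 15.25
tcp_pos: [0.5283, 0.0745, 0.0824]
orientation: [-0.001, -3.14, 0.001]
contact_force: [0.6, -0.1, 0.1]
grip_width: 0.0859
gripper_force: 0.0
clock: 16.12
tcp_pos: [0.5297, 0.0752, 0.0844]
orientation: [0.0, 3.139, 0.001]
contact_force: [-1.2, -1.9, 6.2]
grip_width: 0.0531
gripper_force: 41.5
```

```bash
python3 -m handwheel '[{"dp":[0,0,-0.03],"delta_rot":[0,0,0]},{"dp":[0,0,-0.08],"delta_rot":[0,0,0]},{"dp":[0,-0.03,-0.13],"delta_rot":[0,0,0]},{"dp":[0,-0.08,-0.14],"delta_rot":[0,0,0]},{"dp":[0,-0.14,-0.14],"delta_rot":[0,0,0]},{"dp":[0,-0.20,-0.14],"delta_rot":[0,0,0]},{"dp":[-0.01,-0.26,-0.14],"delta_rot":[0,0,0]},{"dp":[-0.01,-0.31,-0.14],"delta_rot":[0,0,0]},{"dp":[-0.01,-0.35,-0.14],"delta_rot":[0,0,0]},{"dp":[-0.01,-0.366,-0.13],"delta_rot":[0,0,0]},{"dp":[-0.01,-0.366,-0.10],"delta_rot":[0,0,0]},{"dp":[-0.01,-0.366,-0.06],"delta_rot":[0,0,0]}]'
python3 -m handwheel '[{"dp":[0,0,0.02],"delta_rot":[0,0,0]},{"dp":[0,0,0.04],"delta_rot":[0,0,0]},{"dp":[0,0,0.052],"delta_rot":[0,0,0]},{"dp":[0,0,0.057],"delta_rot":[0,0,0]},{"dp":[0,0,0.059],"delta_rot":[0,0,0]},{"dp":[0,0,0.060],"delta_rot":[0,0,0]},{"dp":[0,0,0.060],"delta_rot":[0,0,0]}]'
```

```text
clock: 17.62
tcp_pos: [0.5393, -0.2896, 0.1423]
orientation: [-0.002, 3.14, 0.001]
contact_force: [0.5, 0.0, -4.5]
grip_width: 0.0531
gripper_force: 44.3
clock: 18.5
tcp_pos: [0.539, -0.2908, 0.0835]
orientation: [-0.0, 3.141, -0.0]
contact_force: [-0.5, -0.1, -4.2]
grip_width: 0.0528
gripper_force: 44.1
```

```bash
python3 -m handwheel '[{"dp":[0,0,0.001],"delta_rot":[0,0,0]},{"dp":[0,0,0.001],"delta_rot":[0,0,0]}]'
python3 -m handwheel '[{"dp":[0,0,0],"delta_rot":[0,0,0]},{"dp":[0,0,0],"delta_rot":[0,0,0]},{"dp":[0,0,0],"delta_rot":[0,0,0]},{"dp":[0,0,0],"delta_rot":[0,0,0]},{"dp":[0,0,0],"delta_rot":[0,0,0]},{"dp":[0,0,-0.03],"delta_rot":[0,0,0]},{"dp":[0,0,-0.08],"delta_rot":[0,0,0]},{"dp":[0,0.04,-0.12],"delta_rot":[0,0,0]},{"dp":[0,0.1,-0.14],"delta_rot":[0,0,0]},{"dp":[0,0.15,-0.14],"delta_rot":[0,0,0]},{"dp":[0,0.15,-0.14],"delta_rot":[0,0,0]}]' 1
python3 - <<'E'
from h import *
f=vision.grab_frame("top"); g=vision.grab_frame("side")
a=crop(f["img"],230,105,215,130,3.7)
print(a.shape); cv2.imwrite("pics/c3.png",a); cv2.imwrite("pics/side1.png",g["img"])
hsv=cv2.cvtColor(f["img"],cv2.COLOR_BGR2HSV)
for n,lo,hi in(("r",172,180),("r2",0,6),("g",55,80),("b",105,118)):
    m=cv2.inRange(hsv,(lo,110,80),(hi,255,255)); k,l,s,c=cv2.connectedComponentsWithStats(m)
    for i in range(1,k):
        if s[i,4]>60 and s[i,0]>225: print(n,s[i],c[i],ray(f,*c[i],.003),ray(f,*c[i],.125))
E
```

```text
clock: 18.75
tcp_pos: [0.539, -0.2908, 0.0826]
orientation: [-0.0, 3.141, -0.0]
contact_force: [-0.7, -0.1, -0.0]
grip_width: 0.0531
gripper_force: 44.4
clock: 20.12
tcp_pos: [0.5392, -0.1354, 0.2221]
orientation: [-0.013, 3.141, 0.004]
contact_force: [0.3, -0.6, -0.1]
grip_width: 0.0851
gripper_force: 0.0
(481, 796, 3)
r2 [239 147  29  29 657] [253.16438356 161.13242009] [0.52890437 0.07600746] [0.49435875 0.07054841]
r2 [410 153  11  12 109] [414.42201835 158.44954128] [ 0.57652037 -0.32721418] [ 0.5371239  -0.29159524]
g [267 179  28  28 622] [280.64951768 192.59163987] [ 4.55128358e-01 -2.14556298e-04] [0.42809863 0.00209147]
b [419 120  12  11 105] [424.44761905 125.01904762] [ 0.66821093 -0.35000074] [ 0.61947353 -0.31206043]
b [292 146  29  29 636] [305.8490566  160.04559748] [ 0.54500822 -0.05567378] [ 0.50882203 -0.04771788]
```

View pics/c3.png

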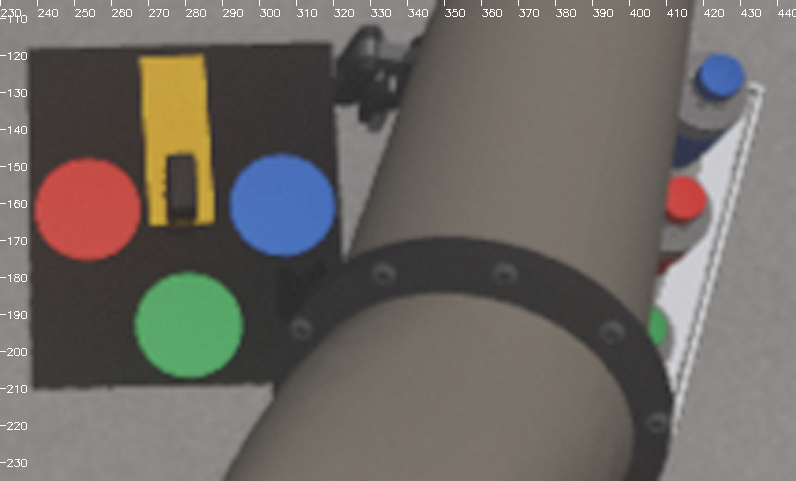

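All three coasters are clear, and the tins stand upright in the tray with caps at blue (424,125), red (414,158) and green (~409,193). Next is the panel; its grip is at (278,157).

```bash
python3 -m handwheel '[{"dp":[-0.006,0.155,0.05],"delta_rot":[0,0,-0.153]},{"dp":[-0.006,0.155,0.08],"delta_rot":[0,0,-0.153]},{"dp":[-0.006,0.155,0.1],"delta_rot":[0,0,-0.153]},{"dp":[-0.006,0.155,0.1],"delta_rot":[0,0,-0.153]},{"dp":[-0.006,0.155,0.1],"delta_rot":[0,0,-0.153]},{"dp":[-0.006,0.155,0.1],"delta_rot":[0,0,-0.153]}]'
```

```text
clock: 20.98
tcp_pos: [0.5455, 0.012, 0.123]
orientation: [-0.235, 3.131, -0.001]
contact_force: [0.4, 0.5, 0.5]
grip_width: 0.0854
gripper_force: 0.0
```

```bash
python3 -m handwheel '[{"dp":[0,0.002,0.03],"delta_rot":[0,0,0]},{"dp":[0,0.002,0.06],"delta_rot":[0,0,0]},{"dp":[0,0.002,0.08],"delta_rot":[0,0,0]},{"dp":[0,0.002,0.09],"delta_rot":[0,0,0]},{"dp":[0,0.002,0.091],"delta_rot":[0,0,0]},{"dp":[0,0.002,0.091],"delta_rot":[0,0,0]}]'
python3 -m handwheel '[{"dp":[0,0,0],"delta_rot":[0,0,0]},{"dp":[0,0,0],"delta_rot":[0,0,0]},{"dp":[0,0,0],"delta_rot":[0,0,0]},{"dp":[0,0,0],"delta_rot":[0,0,0]},{"dp":[0,0,0],"delta_rot":[0,0,0]},{"dp":[0,0,0],"delta_rot":[0,0,0]},{"dp":[0,0,0],"delta_rot":[0,0,0]},{"dp":[0,0,0],"delta_rot":[0,0,0]},{"dp":[0,0,0],"delta_rot":[0,0,0]}]' 0 50
python3 - <<'E'
from h import *
f=vision.grab_frame("side"); cv2.imwrite("pics/c4.png",crop(f["img"],210,110,130,110,5))
E
```

```text
clock: 21.72
tcp_pos: [0.545, 0.0161, 0.0319]
orientation: [-0.239, 3.131, 0.0]
contact_force: [0.6, 0.3, 0.6]
grip_width: 0.0856
gripper_force: 0.0
clock: 22.85
tcp_pos: [0.5446, 0.0162, 0.0313]
orientation: [-0.24, 3.132, -0.0]
contact_force: [0.2, -0.4, 4.6]
grip_width: 0.0192
gripper_force: 50.1
```

View pics/c4.png

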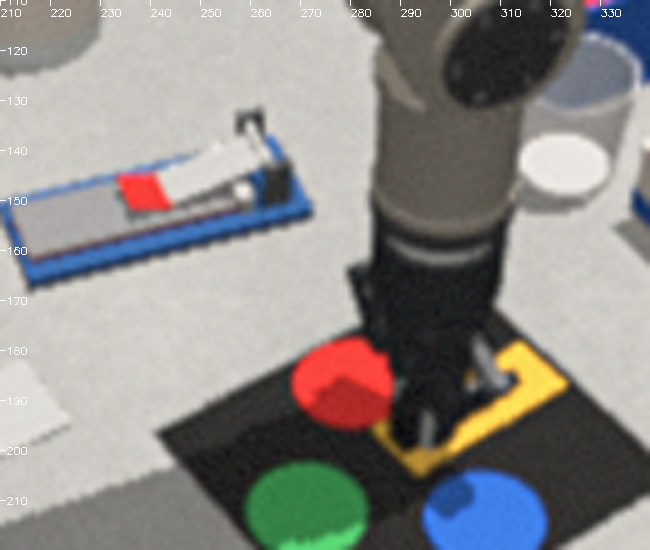

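```bash
python3 - <<'E'
from h import *
from scipy.spatial.transform import Rotation as Ro
f=vision.grab_frame("side")
q=lambda x,y,z: ray(f,210+x/5-.4,110+y/5-.4,z)
print("pile corner(-85,-26)",q(33,262,.018)); print("base bottom corner (-90,-40)",q(30,288,0)); print("(110,-40)",q(312,213,0)); print("green coaster",q((245+368)/2,511,.003))
for o in (np.array([.480,.274]),):
    e=np.array([.9896,-.1435]);n=np.array([.1435,.9896])
    for a,b in((-85,-26),(-90,-40),(110,-40)): print(o+a*e/1e3+b*n/1e3)
    s=status.get_obs(); R=Ro.from_rotvec(s["orientation"]).as_matrix(); p=s["tcp_pos"]
    for x in(-.135,-.04):
        t=np.r_[o+x*e,.15]; print(x,t,R.T@(t-p))
E
```

```text
pile corner(-85,-26) [0.39231569 0.25257321]
base bottom corner (-90,-40) [0.38672981 0.24863289]
(110,-40) [0.58471682 0.2233822 ]
green coaster [ 0.45616358 -0.00201551]
[0.392153  0.2604679]
[0.385196 0.247331]
[0.583116 0.218631]
-0.135 [0.346404  0.2933725 0.15     ] [ 0.15359435  0.30409361 -0.11883397]
-0.04 [0.440416 0.27974  0.15    ] [ 0.06275785  0.27629384 -0.11878001]
```

```bash
python3 -m handwheel '[{"dp":[0,0,-0.03],"delta_rot":[0,0,0]},{"dp":[0,0,-0.07],"delta_rot":[0,0,0]},{"dp":[0.02,0.03,-0.11],"delta_rot":[0,0,0]},{"dp":[0.05,0.08,-0.12],"delta_rot":[0,0,0.06]},{"dp":[0.07,0.13,-0.12],"delta_rot":[0,0,0.12]},{"dp":[0.10,0.18,-0.12],"delta_rot":[0,0,0.18]},{"dp":[0.12,0.23,-0.12],"delta_rot":[0,0,0.24]},{"dp":[0.14,0.27,-0.12],"delta_rot":[0,0,0.292]},{"dp":[0.154,0.295,-0.12],"delta_rot":[0,0,0.292]},{"dp":[0.154,0.304,-0.12],"delta_rot":[0,0,0.292]},{"dp":[0.154,0.304,-0.12],"delta_rot":[0,0,0.292]},{"dp":[0.154,0.304,-0.12],"delta_rot":[0,0,0.292]}]'
python3 -m handwheel '[{"dp":[0,0,0.03],"delta_rot":[0,0,0]},{"dp":[0,0,0.06],"delta_rot":[0,0,0]},{"dp":[0,0,0.08],"delta_rot":[0,0,0]},{"dp":[0,0,0.09],"delta_rot":[0,0,0]},{"dp":[0,0,0.09],"delta_rot":[0,0,0]}]'
python3 - <<'E'
from h import *
f=vision.grab_frame("top"); a=crop(f["img"],125,112,85,125,4.7)
f=vision.grab_frame("side"); b=crop(f["img"],180,120,95,60,4.1)
b=cv2.copyMakeBorder(b,0,a.shape[0]-b.shape[0],0,0,0);c=np.hstack([a,b]);print(c.shape,status.get_obs()["tcp_pos"]);cv2.imwrite("pics/c5.png",c)
E
```

```text
clock: 24.45
tcp_pos: [0.3465, 0.2921, 0.1508]
orientation: [0.221, 3.134, -0.001]
contact_force: [0.4, 0.1, -0.9]
grip_width: 0.0195
gripper_force: 49.3
clock: 25.08
tcp_pos: [0.346, 0.2926, 0.0607]
orientation: [-0.22, -3.133, 0.002]
contact_force: [0.6, 0.4, -0.9]
grip_width: 0.0194
gripper_force: 49.4
(588, 789, 3) [0.34633199 0.29333165 0.06156445]
```

View pics/c5.png

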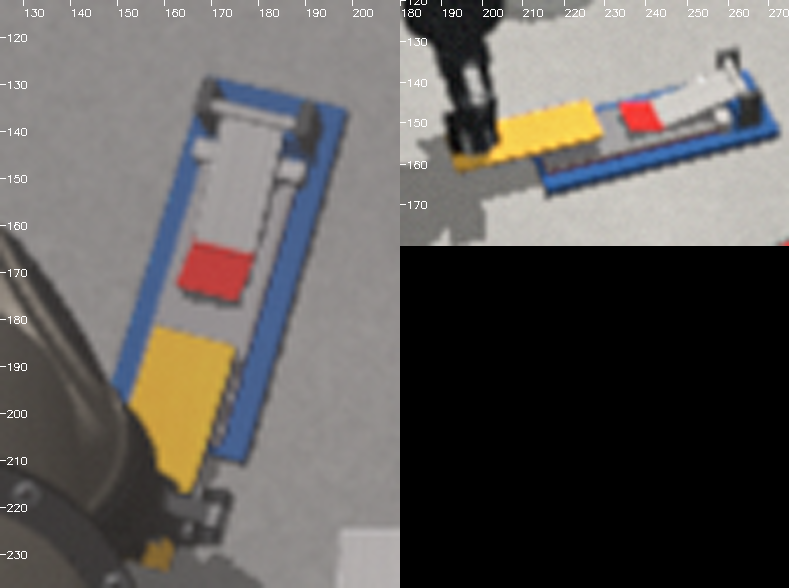

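```bash
python3 - <<'E'
from h import *
f=vision.grab_frame("top")
q=lambda x,y,z: ray(f,125+x/4.7-.4,112+y/4.7-.4,z)
o=np.array([.480,.274]);e=np.array([.9896,-.1435]);n=np.array([.1435,.9896])
H=lambda p:np.round(1e3*np.array([(p-o)@e,(p-o)@n]),1)
for t,x,y,z in(("pf L",154,325,.037),("pf R",236,347,.037),("p Rrear",190,492,.037),("lip L",178,284,.03),("lip R",240,303,.03),("lip L2",193,243,.019),("lip R2",255,254,.019),("base FL",207,77,.01),("base FR",350,110,.01),("base NR",245,466,.01)): print(t,H(q(x,y,z)))
E
```

```text
pf L [-36.6  21.5]
pf R [-37.5 -22.9]
p Rrear [-115.8  -21.4]
lip L [-11.2  17.5]
lip R [-13.2 -16.7]
lip L2 [14.5 19.1]
lip R2 [ 16.6 -14.3]
base FL [107.8  40.6]
base FR [108.4 -39.6]
base NR [-92.5 -39. ]
```

```bash
python3 -m handwheel '[{"dp":[0,0.001,0.006],"delta_rot":[0,0,0]},{"dp":[0,0.001,0.010],"delta_rot":[0,0,0]},{"dp":[0,0.001,0.012],"delta_rot":[0,0,0]},{"dp":[0,0.001,0.012],"delta_rot":[0,0,0]},{"dp":[0,0.001,0.012],"delta_rot":[0,0,0]}]'
python3 -m handwheel '[{"dp":[-0.005,0,0],"delta_rot":[0,0,0]},{"dp":[-0.012,0,0],"delta_rot":[0,0,0]},{"dp":[-0.018,0,0],"delta_rot":[0,0,0]},{"dp":[-0.024,0,0],"delta_rot":[0,0,0]},{"dp":[-0.030,0,0],"delta_rot":[0,0,0]},{"dp":[-0.036,0,0],"delta_rot":[0,0,0]},{"dp":[-0.042,0,0],"delta_rot":[0,0,0]},{"dp":[-0.048,0,0],"delta_rot":[0,0,0]},{"dp":[-0.048,0,0],"delta_rot":[0,0,0]}]'
```

```text
clock: 25.85
tcp_pos: [0.3459, 0.2943, 0.049]
orientation: [0.218, 3.134, 0.0]
contact_force: [-0.1, -0.1, -0.9]
grip_width: 0.0193
gripper_force: 49.4
clock: 26.98
tcp_pos: [0.3939, 0.2875, 0.049]
orientation: [0.219, 3.134, 0.0]
contact_force: [-0.4, -0.7, -2.1]
grip_width: 0.0192
gripper_force: 49.1
```

Clear so far. I'll push on slowly under the arm.

```bash
python3 -m handwheel '[{"dp":[-0.005,0,0],"delta_rot":[0,0,0]},{"dp":[-0.010,0,0],"delta_rot":[0,0,0]},{"dp":[-0.015,0,0],"delta_rot":[0,0,0]},{"dp":[-0.020,0,0],"delta_rot":[0,0,0]},{"dp":[-0.025,0,0],"delta_rot":[0,0,0]},{"dp":[-0.030,0,0],"delta_rot":[0,0,0]},{"dp":[-0.035,0,0],"delta_rot":[0,0,0]},{"dp":[-0.039,0,0],"delta_rot":[0,0,0]},{"dp":[-0.042,0,0],"delta_rot":[0,0,0]},{"dp":[-0.042,0,0],"delta_rot":[0,0,0]}]'
python3 -m handwheel '[{"dp":[-0.001,0,0],"delta_rot":[0,0,0]},{"dp":[-0.002,0,0],"delta_rot":[0,0,0]},{"dp":[-0.002,0,0],"delta_rot":[0,0,0]}]'
python3 - <<'E'
from h import *
f=vision.grab_frame("top"); a=crop(f["img"],125,112,85,125,4.7)
f=vision.grab_frame("side"); b=crop(f["img"],180,120,95,60,4.1)
b=cv2.copyMakeBorder(b,0,a.shape[0]-b.shape[0],0,0,0);c=np.hstack([a,b]);cv2.imwrite("pics/c6.png",c)
E
```

```text
clock: 28.22
tcp_pos: [0.4355, 0.2818, 0.049]
orientation: [0.218, 3.133, 0.0]
contact_force: [0.3, -0.8, -3.2]
grip_width: 0.0195
gripper_force: 49.3
clock: 28.6
tcp_pos: [0.437, 0.2816, 0.049]
orientation: [-0.218, -3.134, -0.0]
contact_force: [-0.5, 0.6, -3.1]
grip_width: 0.0192
gripper_force: 49.3
```

View pics/c6.png

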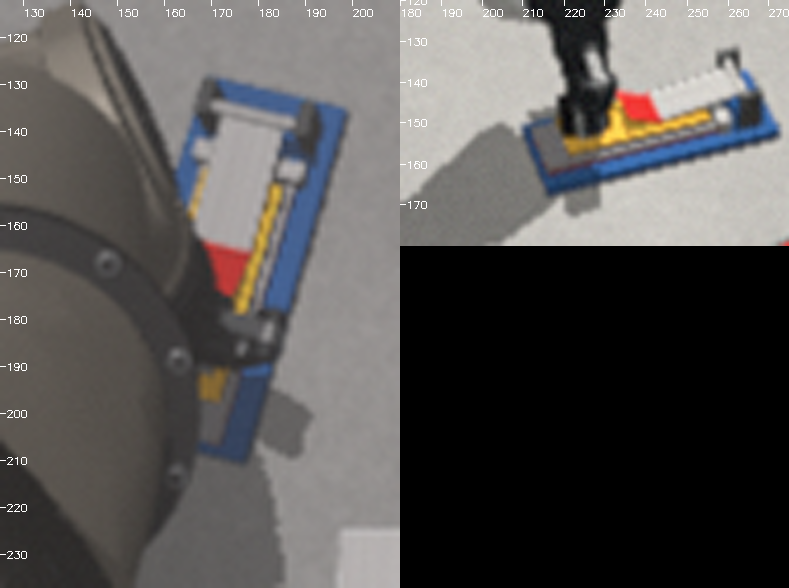

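The panel is under the arm, with its front edge near the stop at (181,151). I'll inch forward until it touches.

```bash
python3 -m handwheel '[{"dp":[-0.001,0,0],"delta_rot":[0,0,0]},{"dp":[-0.002,0,0],"delta_rot":[0,0,0]},{"dp":[-0.003,0,0],"delta_rot":[0,0,0]},{"dp":[-0.003,0,0],"delta_rot":[0,0,0]}]'
python3 -m handwheel '[{"dp":[-0.001,0,0],"delta_rot":[0,0,0]},{"dp":[-0.002,0,0],"delta_rot":[0,0,0]},{"dp":[-0.002,0,0],"delta_rot":[0,0,0]}]'
```

```text
clock: 29.2
tcp_pos: [0.4402, 0.2812, 0.049]
orientation: [0.218, 3.134, 0.0]
contact_force: [0.1, 0.5, -3.0]
grip_width: 0.0189
gripper_force: 49.3
clock: 29.58
tcp_pos: [0.4415, 0.2809, 0.0489]
orientation: [-0.217, -3.133, 0.0]
contact_force: [-1.9, -0.2, -1.3]
grip_width: 0.0192
gripper_force: 49.4
```

```bash
python3 -m handwheel '[{"dp":[0,0,0.0005],"delta_rot":[0,0,0]},{"dp":[0,0,0.001],"delta_rot":[0,0,0]},{"dp":[0,0,0.001],"delta_rot":[0,0,0]}]'
python3 -m handwheel '[{"dp":[0,0,0],"delta_rot":[0,0,0]},{"dp":[0,0,0],"delta_rot":[0,0,0]},{"dp":[0,0,0],"delta_rot":[0,0,0]},{"dp":[0,0,0],"delta_rot":[0,0,0]},{"dp":[0,0,0],"delta_rot":[0,0,0]},{"dp":[0,0,0],"delta_rot":[0,0,0]},{"dp":[0,0,0],"delta_rot":[0,0,0]}]' 0.8
python3 -m handwheel '[{"dp":[0,0,-0.02],"delta_rot":[0,0,0]},{"dp":[0,0,-0.05],"delta_rot":[0,0,0]},{"dp":[0,0,-0.1],"delta_rot":[0,0,0]},{"dp":[0,0,-0.15],"delta_rot":[0,0,0]},{"dp":[0,-0.05,-0.17],"delta_rot":[0,0,0]},{"dp":[0,-0.1,-0.17],"delta_rot":[0,0,0]},{"dp":[0,-0.16,-0.17],"delta_rot":[0,0,0]},{"dp":[0,-0.22,-0.17],"delta_rot":[0,0,0]},{"dp":[0,-0.28,-0.17],"delta_rot":[0,0,0]},{"dp":[0,-0.3,-0.17],"delta_rot":[0,0,0]},{"dp":[0,-0.3,-0.17],"delta_rot":[0,0,0]}]' 1
python3 - <<'E'
from h import *
f=vision.grab_frame("top"); a=crop(f["img"],125,112,85,125,4.7)
f=vision.grab_frame("side"); b=crop(f["img"],180,120,95,60,4.1)
b=cv2.copyMakeBorder(b,0,a.shape[0]-b.shape[0],0,0,0);c=np.hstack([a,b]);cv2.imwrite("pics/c7.png",c)
E
```

```text
clock: 29.95
tcp_pos: [0.4416, 0.281, 0.0479]
orientation: [-0.217, -3.133, 0.0]
contact_force: [-2.5, 0.1, -1.5]
grip_width: 0.0195
gripper_force: 49.5
clock: 30.82
tcp_pos: [0.4419, 0.2809, 0.048]
orientation: [-0.218, -3.134, 0.0]
contact_force: [0.8, 0.6, 0.3]
grip_width: 0.0681
gripper_force: 0.0
clock: 32.2
tcp_pos: [0.4001, -0.0175, 0.2181]
orientation: [0.223, 3.133, 0.001]
contact_force: [0.8, -0.2, 0.4]
grip_width: 0.0852
gripper_force: 0.0
```

View pics/c7.png

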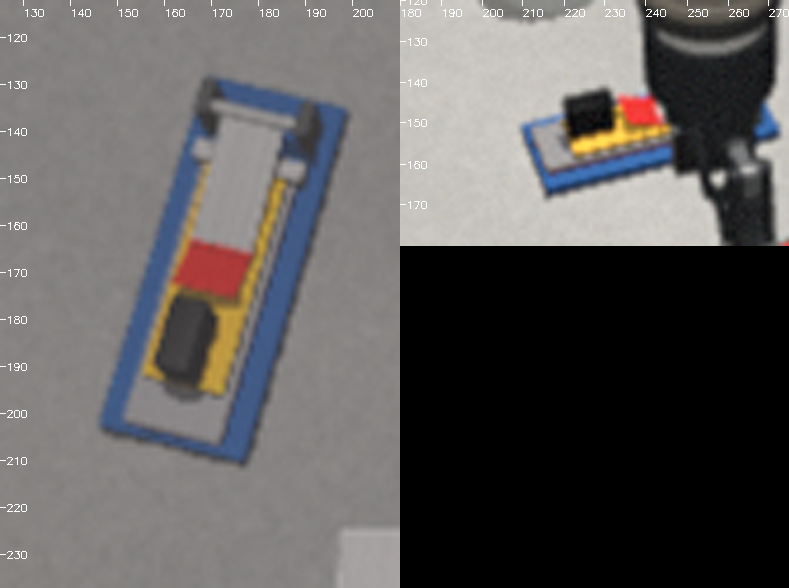

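The panel lies flat and straight under the raised arm, with its rear edge at (164,194). It is up against the stop and released. Now I'll return the tins, green first.

```bash
python3 -m handwheel '[{"dp":[-0.091,-0.244,0],"delta_rot":[0,0,-0.142]},{"dp":[-0.091,-0.244,0],"delta_rot":[0,0,-0.142]},{"dp":[-0.091,-0.244,0],"delta_rot":[0,0,-0.142]},{"dp":[-0.091,-0.244,0],"delta_rot":[0,0,-0.142]},{"dp":[-0.091,-0.244,0],"delta_rot":[0,0,-0.142]},{"dp":[-0.091,-0.244,0],"delta_rot":[0,0,-0.142]},{"dp":[-0.091,-0.244,0],"delta_rot":[0,0,-0.142]},{"dp":[-0.091,-0.244,0],"delta_rot":[0,0,-0.142]}]'
```

```text
clock: 33.3
tcp_pos: [0.4572, -0.2686, 0.2178]
orientation: [0.009, -3.141, -0.002]
contact_force: [-0.2, 0.9, 0.1]
grip_width: 0.0856
gripper_force: 0.0
```

```bash
python3 -m handwheel '[{"dp":[0.001,-0.002,0.04],"delta_rot":[0,0,0]},{"dp":[0.001,-0.002,0.08],"delta_rot":[0,0,0]},{"dp":[0.001,-0.002,0.11],"delta_rot":[0,0,0]},{"dp":[0.001,-0.002,0.128],"delta_rot":[0,0,0]},{"dp":[0.001,-0.002,0.134],"delta_rot":[0,0,0]},{"dp":[0.001,-0.002,0.134],"delta_rot":[0,0,0]}]'
python3 -m handwheel '[{"dp":[0,0,0],"delta_rot":[0,0,0]},{"dp":[0,0,0],"delta_rot":[0,0,0]},{"dp":[0,0,0],"delta_rot":[0,0,0]},{"dp":[0,0,0],"delta_rot":[0,0,0]},{"dp":[0,0,0],"delta_rot":[0,0,0]},{"dp":[0,0,0],"delta_rot":[0,0,0]},{"dp":[0,0,0],"delta_rot":[0,0,0]}]' 0.4 40
```

```text
clock: 34.05
tcp_pos: [0.4562, -0.2725, 0.0844]
orientation: [-0.005, 3.141, -0.0]
contact_force: [0.3, -1.0, -0.2]
grip_width: 0.0854
gripper_force: 0.0
clock: 34.92
tcp_pos: [0.4565, -0.2724, 0.085]
orientation: [-0.005, 3.14, 0.0]
contact_force: [-0.9, 3.1, 5.7]
grip_width: 0.0529
gripper_force: 40.9
```

```bash
python3 -m handwheel '[{"dp":[0,0,-0.03],"delta_rot":[0,0,0]},{"dp":[0,0,-0.08],"delta_rot":[0,0,0]},{"dp":[0,0.03,-0.12],"delta_rot":[0,0,0]},{"dp":[0,0.08,-0.12],"delta_rot":[0,0,0]},{"dp":[0,0.13,-0.12],"delta_rot":[0,0,0]},{"dp":[0,0.18,-0.12],"delta_rot":[0,0,0]},{"dp":[0,0.22,-0.12],"delta_rot":[0,0,0]},{"dp":[0,0.255,-0.12],"delta_rot":[0,0,0]},{"dp":[0,0.272,-0.12],"delta_rot":[0,0,0]},{"dp":[0,0.272,-0.10],"delta_rot":[0,0,0]},{"dp":[0,0.272,-0.07],"delta_rot":[0,0,0]},{"dp":[0,0.272,-0.04],"delta_rot":[0,0,0]}]'
python3 -m handwheel '[{"dp":[0,0,0.015],"delta_rot":[0,0,0]},{"dp":[0,0,0.027],"delta_rot":[0,0,0]},{"dp":[0,0,0.034],"delta_rot":[0,0,0]},{"dp":[0,0,0.037],"delta_rot":[0,0,0]},{"dp":[0,0,0.039],"delta_rot":[0,0,0]},{"dp":[0,0,0.039],"delta_rot":[0,0,0]}]'
```

```text
clock: 36.42
tcp_pos: [0.4548, -0.0003, 0.1234]
orientation: [-0.006, 3.141, 0.001]
contact_force: [1.0, 0.1, -4.6]
grip_width: 0.0529
gripper_force: 44.2
clock: 37.17
tcp_pos: [0.4559, -0.0001, 0.0867]
orientation: [-0.005, 3.14, 0.003]
contact_force: [-5.2, 1.7, 15.2]
grip_width: 0.0532
gripper_force: 45.6
```

```bash
python3 -m handwheel '[{"dp":[0,0,0.001],"delta_rot":[0,0,0]},{"dp":[0,0,0.001],"delta_rot":[0,0,0]}]'
```

```text
clock: 37.42
tcp_pos: [0.4561, -0.0001, 0.0866]
orientation: [-0.004, 3.14, 0.004]
contact_force: [-8.9, 0.7, 31.2]
grip_width: 0.0529
gripper_force: 47.3
```

```bash
python3 -m handwheel '[{"dp":[0,0,-0.001],"delta_rot":[0,0,0]},{"dp":[0,0,-0.0017],"delta_rot":[0,0,0]},{"dp":[0,0,-0.0017],"delta_rot":[0,0,0]}]'
python3 -m handwheel '[{"dp":[0,0,0],"delta_rot":[0,0,0]},{"dp":[0,0,0],"delta_rot":[0,0,0]},{"dp":[0,0,0],"delta_rot":[0,0,0]},{"dp":[0,0,0],"delta_rot":[0,0,0]},{"dp":[0,0,0],"delta_rot":[0,0,0]},{"dp":[0,0,-0.03],"delta_rot":[0,0,0]},{"dp":[0,0,-0.08],"delta_rot":[0,0,0]},{"dp":[0,0,-0.12],"delta_rot":[0,0,0]},{"dp":[0,0,-0.14],"delta_rot":[0,0,0]},{"dp":[0,0,-0.14],"delta_rot":[0,0,0]}]' 1
```

```text
clock: 37.8
tcp_pos: [0.4558, -0.0001, 0.0867]
orientation: [-0.005, 3.14, 0.002]
contact_force: [-2.2, 1.0, 10.8]
grip_width: 0.0529
gripper_force: 45.1
clock: 39.05
tcp_pos: [0.4558, -0.0002, 0.2269]
orientation: [-0.005, 3.138, 0.002]
contact_force: [0.6, -0.4, 0.7]
grip_width: 0.0858
gripper_force: 0.0
```

```bash
python3 -m handwheel '[{"dp":[-0.083,-0.291,0],"delta_rot":[0,0,0]},{"dp":[-0.083,-0.291,0],"delta_rot":[0,0,0]},{"dp":[-0.083,-0.291,0],"delta_rot":[0,0,0]},{"dp":[-0.083,-0.291,0],"delta_rot":[0,0,0]},{"dp":[-0.083,-0.291,0],"delta_rot":[0,0,0]},{"dp":[-0.083,-0.291,0],"delta_rot":[0,0,0]},{"dp":[-0.083,-0.291,0],"delta_rot":[0,0,0]},{"dp":[-0.083,-0.291,0.03],"delta_rot":[0,0,0]},{"dp":[-0.083,-0.291,0.08],"delta_rot":[0,0,0]},{"dp":[-0.083,-0.291,0.12],"delta_rot":[0,0,0]},{"dp":[-0.083,-0.291,0.135],"delta_rot":[0,0,0]},{"dp":[-0.083,-0.291,0.141],"delta_rot":[0,0,0]}]'
python3 -m handwheel '[{"dp":[0,0,0],"delta_rot":[0,0,0]},{"dp":[0,0,0],"delta_rot":[0,0,0]},{"dp":[0,0,0],"delta_rot":[0,0,0]},{"dp":[0,0,0],"delta_rot":[0,0,0]},{"dp":[0,0,0],"delta_rot":[0,0,0]},{"dp":[0,0,0],"delta_rot":[0,0,0]},{"dp":[0,0,0],"delta_rot":[0,0,0]}]' 0.4 40
```

```text
clock: 40.55
tcp_pos: [0.539, -0.2903, 0.0844]
orientation: [0.007, -3.141, -0.001]
contact_force: [0.3, -0.1, 1.1]
grip_width: 0.0852
gripper_force: 0.0
clock: 41.42
tcp_pos: [0.5398, -0.2918, 0.0863]
orientation: [-0.005, 3.139, -0.001]
contact_force: [-0.9, -0.2, 6.3]
grip_width: 0.0529
gripper_force: 41.9
```

```bash
python3 -m handwheel '[{"dp":[0,0,-0.03],"delta_rot":[0,0,0]},{"dp":[0,0,-0.08],"delta_rot":[0,0,0]},{"dp":[0,0.03,-0.13],"delta_rot":[0,0,0]},{"dp":[0,0.08,-0.14],"delta_rot":[0,0,0]},{"dp":[0,0.14,-0.14],"delta_rot":[0,0,0]},{"dp":[0,0.20,-0.14],"delta_rot":[0,0,0]},{"dp":[0.009,0.26,-0.14],"delta_rot":[0,0,0]},{"dp":[0.009,0.31,-0.14],"delta_rot":[0,0,0]},{"dp":[0.009,0.35,-0.14],"delta_rot":[0,0,0]},{"dp":[0.009,0.367,-0.13],"delta_rot":[0,0,0]},{"dp":[0.009,0.367,-0.10],"delta_rot":[0,0,0]},{"dp":[0.009,0.367,-0.06],"delta_rot":[0,0,0]}]'
python3 -m handwheel '[{"dp":[0,0,0.02],"delta_rot":[0,0,0]},{"dp":[0,0,0.04],"delta_rot":[0,0,0]},{"dp":[0,0,0.052],"delta_rot":[0,0,0]},{"dp":[0,0,0.056],"delta_rot":[0,0,0]},{"dp":[0,0,0.0575],"delta_rot":[0,0,0]},{"dp":[0,0,0.0575],"delta_rot":[0,0,0]}]'
```

```text
clock: 42.92
tcp_pos: [0.5291, 0.0754, 0.1442]
orientation: [-0.004, 3.14, 0.0]
contact_force: [0.9, 0.1, -4.3]
grip_width: 0.053
gripper_force: 44.5
clock: 43.68
tcp_pos: [0.5286, 0.0749, 0.0884]
orientation: [0.003, -3.141, -0.001]
contact_force: [-3.6, -2.0, 7.0]
grip_width: 0.053
gripper_force: 45.3
```

Red is resting on its coaster (+7 N). I'll release it and go for blue at (0.622,-0.3115).

```bash
python3 -m handwheel '[{"dp":[0,0,0],"delta_rot":[0,0,0]},{"dp":[0,0,0],"delta_rot":[0,0,0]},{"dp":[0,0,0],"delta_rot":[0,0,0]},{"dp":[0,0,0],"delta_rot":[0,0,0]},{"dp":[0,0,0],"delta_rot":[0,0,0]},{"dp":[0,0,-0.03],"delta_rot":[0,0,0]},{"dp":[0,0,-0.08],"delta_rot":[0,0,0]},{"dp":[0,0,-0.12],"delta_rot":[0,0,0]},{"dp":[0,0,-0.14],"delta_rot":[0,0,0]},{"dp":[0,0,-0.14],"delta_rot":[0,0,0]}]' 1
python3 -m handwheel '[{"dp":[-0.093,-0.387,0],"delta_rot":[0,0,0]},{"dp":[-0.093,-0.387,0],"delta_rot":[0,0,0]},{"dp":[-0.093,-0.387,0],"delta_rot":[0,0,0]},{"dp":[-0.093,-0.387,0],"delta_rot":[0,0,0]},{"dp":[-0.093,-0.387,0],"delta_rot":[0,0,0]},{"dp":[-0.093,-0.387,0],"delta_rot":[0,0,0]},{"dp":[-0.093,-0.387,0],"delta_rot":[0,0,0]},{"dp":[-0.093,-0.387,0],"delta_rot":[0,0,0]},{"dp":[-0.093,-0.387,0],"delta_rot":[0,0,0]},{"dp":[-0.093,-0.387,0],"delta_rot":[0,0,0]}]'
```

```text
clock: 44.92
tcp_pos: [0.5296, 0.076, 0.2285]
orientation: [-0.005, 3.139, 0.002]
contact_force: [0.5, -0.2, -0.4]
grip_width: 0.0852
gripper_force: 0.0
clock: 46.18
tcp_pos: [0.6232, -0.3089, 0.2267]
orientation: [0.009, -3.141, -0.002]
contact_force: [-0.7, -0.8, 0.2]
grip_width: 0.0858
gripper_force: 0.0
```

```bash
python3 -m handwheel '[{"dp":[0,0,0.04],"delta_rot":[0,0,0]},{"dp":[0,0,0.08],"delta_rot":[0,0,0]},{"dp":[0,0,0.11],"delta_rot":[0,0,0]},{"dp":[0,0,0.13],"delta_rot":[0,0,0]},{"dp":[0,0,0.141],"delta_rot":[0,0,0]},{"dp":[0,0,0.142],"delta_rot":[0,0,0]},{"dp":[0,0,0.142],"delta_rot":[0,0,0]}]'
python3 -m handwheel '[{"dp":[0,0,0],"delta_rot":[0,0,0]},{"dp":[0,0,0],"delta_rot":[0,0,0]},{"dp":[0,0,0],"delta_rot":[0,0,0]},{"dp":[0,0,0],"delta_rot":[0,0,0]},{"dp":[0,0,0],"delta_rot":[0,0,0]},{"dp":[0,0,0],"delta_rot":[0,0,0]},{"dp":[0,0,0],"delta_rot":[0,0,0]}]' 0.4 40
```

```text
clock: 47.05
tcp_pos: [0.6235, -0.3114, 0.0863]
orientation: [-0.005, 3.14, -0.001]
contact_force: [0.4, -0.1, 0.6]
grip_width: 0.0851
gripper_force: 0.0
clock: 47.92
tcp_pos: [0.6234, -0.3116, 0.0862]
orientation: [-0.005, 3.14, -0.001]
contact_force: [0.1, -0.6, 5.1]
grip_width: 0.0531
gripper_force: 41.5
```

```bash
python3 -m handwheel '[{"dp":[0,0,-0.03],"delta_rot":[0,0,0]},{"dp":[0,0,-0.08],"delta_rot":[0,0,0]},{"dp":[0.01,0.03,-0.12],"delta_rot":[0,0,0]},{"dp":[0.03,0.08,-0.14],"delta_rot":[0,0,0]},{"dp":[0.045,0.13,-0.14],"delta_rot":[0,0,0]},{"dp":[0.06,0.18,-0.14],"delta_rot":[0,0,0]},{"dp":[0.07,0.22,-0.14],"delta_rot":[0,0,0]},{"dp":[0.076,0.245,-0.14],"delta_rot":[0,0,0]},{"dp":[0.076,0.256,-0.13],"delta_rot":[0,0,0]},{"dp":[0.076,0.256,-0.10],"delta_rot":[0,0,0]},{"dp":[0.076,0.256,-0.07],"delta_rot":[0,0,0]},{"dp":[0.076,0.256,-0.04],"delta_rot":[0,0,0]}]'
python3 -m handwheel '[{"dp":[0,0,0.015],"delta_rot":[0,0,0]},{"dp":[0,0,0.027],"delta_rot":[0,0,0]},{"dp":[0,0,0.034],"delta_rot":[0,0,0]},{"dp":[0,0,0.037],"delta_rot":[0,0,0]},{"dp":[0,0,0.0375],"delta_rot":[0,0,0]},{"dp":[0,0,0.0375],"delta_rot":[0,0,0]}]'
```

```text
clock: 49.42
tcp_pos: [0.5458, -0.0561, 0.1234]
orientation: [0.003, -3.141, 0.001]
contact_force: [0.1, 0.8, -3.2]
grip_width: 0.0527
gripper_force: 43.6
clock: 50.18
tcp_pos: [0.5465, -0.0552, 0.0882]
orientation: [-0.005, 3.14, 0.0]
contact_force: [-0.9, -0.4, -0.8]
grip_width: 0.0527
gripper_force: 43.5
```

Blue has light contact. I'll lower it half a millimetre, release, retract to the side and look.

```bash
python3 -m handwheel '[{"dp":[0,0,0.0005],"delta_rot":[0,0,0]},{"dp":[0,0,0.0005],"delta_rot":[0,0,0]}]'
python3 -m handwheel '[{"dp":[0,0,0],"delta_rot":[0,0,0]},{"dp":[0,0,0],"delta_rot":[0,0,0]},{"dp":[0,0,0],"delta_rot":[0,0,0]},{"dp":[0,0,0],"delta_rot":[0,0,0]},{"dp":[0,0,0],"delta_rot":[0,0,0]},{"dp":[0,0,-0.03],"delta_rot":[0,0,0]},{"dp":[0,0,-0.08],"delta_rot":[0,0,0]},{"dp":[0,0,-0.12],"delta_rot":[0,0,0]},{"dp":[0,-0.05,-0.15],"delta_rot":[0,0,0]},{"dp":[0,-0.11,-0.15],"delta_rot":[0,0,0]},{"dp":[0.03,-0.17,-0.15],"delta_rot":[0,0,0]},{"dp":[0.06,-0.23,-0.15],"delta_rot":[0,0,0]}]' 1
python3 -m handwheel '[{"dp":[0,-0.06,0],"delta_rot":[0,0,0]},{"dp":[0,-0.06,0],"delta_rot":[0,0,0]},{"dp":[0,-0.06,0],"delta_rot":[0,0,0]},{"dp":[0,-0.06,0],"delta_rot":[0,0,0]}]'
python3 - <<'E'
from h import *
f=vision.grab_frame("top"); a=crop(f["img"],140,110,190,110,4.2); cv2.imwrite("pics/c8.png",a)
g=vision.grab_frame("side"); cv2.imwrite("pics/c9.png",crop(g["img"],205,120,150,110,5))
hsv=cv2.cvtColor(f["img"],cv2.COLOR_BGR2HSV)
for n,lo,hi in(("r",0,6),("g",55,80),("b",105,118)):
    m=cv2.inRange(hsv,(lo,110,110),(hi,255,255)); k,l,s,c=cv2.connectedComponentsWithStats(m)
    for i in range(1,k):
        if s[i,4]>60 and s[i,0]>225 and s[i,2]<16: print(n,s[i],c[i],ray(f,*c[i],.124))
E
```

```text
clock: 50.42
tcp_pos: [0.5468, -0.0553, 0.0882]
orientation: [-0.005, 3.14, 0.001]
contact_force: [-2.2, -0.5, 5.6]
grip_width: 0.053
gripper_force: 44.4
clock: 51.92
tcp_pos: [0.4901, -0.2789, 0.2373]
orientation: [-0.006, 3.141, -0.0]
contact_force: [0.3, -1.1, -0.1]
grip_width: 0.0853
gripper_force: 0.0
clock: 52.42
tcp_pos: [0.4918, -0.3353, 0.2369]
orientation: [0.009, -3.141, -0.002]
contact_force: [0.1, 0.5, -0.1]
grip_width: 0.0853
gripper_force: 0.0
r [247 142  12  11 108] [252.59259259 146.94444444] [0.52790904 0.07537384]
b [306 140  11  12 101] [310.95049505 145.47524752] [ 0.54469035 -0.05659339]
```

View pics/c8.png

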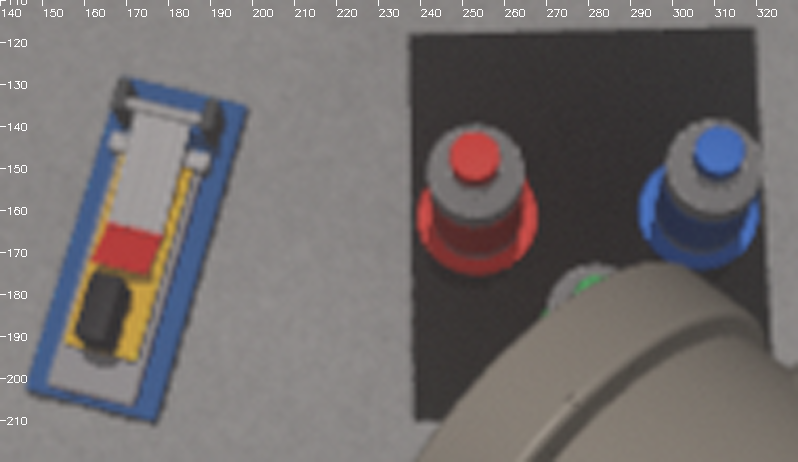

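View pics/c9.png

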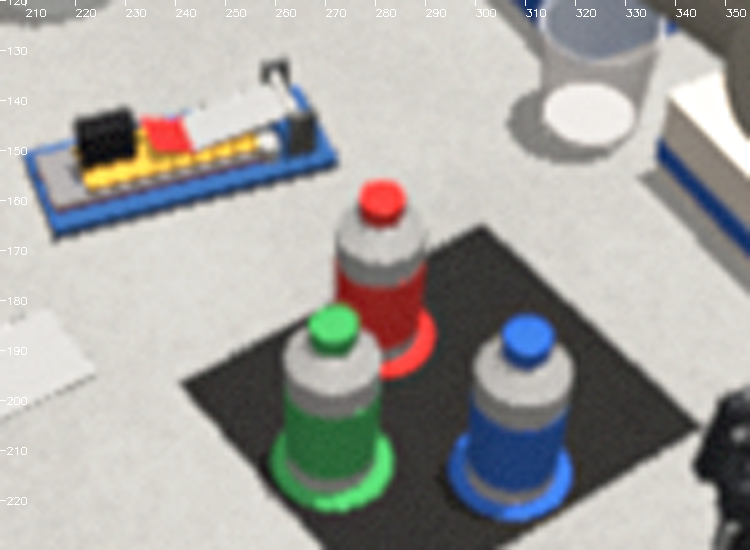

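All three tins stand centred on their own coasters: caps at red (252,147) and blue (311,145) in the top view, and green (270,186) in the side view. The panel is clipped under the arm and the gripper is clear, so I'm handing in.

```bash
python3 -m handwheel '[{"dp":[0,0,0],"delta_rot":[0,0,0]},{"dp":[0,0,0],"delta_rot":[0,0,0]},{"dp":[0,0,0],"delta_rot":[0,0,0]}]' && python3 -c "from bench import r; print(r.hand_in())"
```

```text
clock: 52.9
tcp_pos: [0.4912, -0.337, 0.2372]
orientation: [-0.005, 3.142, 0.0]
contact_force: [-0.4, -0.1, -0.1]
grip_width: 0.0854
gripper_force: 0.0
the job is handed in; nothing more can be done
None
```

The job is handed in at about 53 s of the 144 s allowed, with no verdict returned: the last pictures show the panel clipped straight under the arm at the stop and all three tins upright on their own coasters.

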